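Clamp a bearing housing in the quick-release vise

TASK

Clamp the aluminium bearing housing in the quick-release vise: press the lever down, slide the jaw along until the housing is snug between both jaws, let the lever spring back up, then screw the jaw tight with the tommy bar, firm enough to hold but without crushing the soft casting. Do not ram the housing or force anything with more than a hand's steady push, and leave the other things on the bench alone.

Things in the scene. Friction and masses are not known exactly. Their poses are not given: they have to be found in the camera images.
- vise: Grey iron vise, bolted down. Origin on the bench; +x = closing direction, z up, -y side far from the robot. Base plate 130 wide; bed 90 wide, x = -20 to 150, top at 50; fixed jaw x = 105 to 150, top at 112, with rubber packing whose front is somewhere at x = 72 to 102, set anew each time: find it by feel. The sliding jaw (80 wide, top at 96) carries lever, screw and bar along.
- carriage (a joint): Position of the sliding jaw along the vise's +x (m), 0 = fully open, up to 0.12. With the lever up a brake shoe locks it fast both ways (holds over 100 N); with the lever pressed it slides with about 3 N of friction (5 N once it pushes the housing along). Snug: the sliding jaw presses the housing with 10 to 22 N (best 14) against the fixed jaw; over 22 N is ramming.
- lever (a joint): Quick-release lever angle (rad): 0 = up, locked; 0.25 = stop, fully pressed (saddle 16 mm lower). Its spring needs about 8 N on the saddle to start, 12 N at the stop; the lock is fully off from about 0.1 rad. It springs back when let go.
- saddle (a point): Centre of the flat thumb saddle on the lever, its upper surface, 117 above the bench when up. 43 long (vise x) between front and rear rims 10 high, 50 wide (vise y), open at the sides: shut fingertips fit in, press down and push on the front rim. Lever pivot 64 towards vise +x. The tommy bar's plane is 53 behind this point.
- screw (a joint): Screw angle q (rad), 0 to 3.0, grows as it tightens: the bar's end on the vise's -y side goes down. That end stands 1.222 rad - q above level. The jaw advances 3 mm per rad. Turning takes 0.4 N m idle (7 N at 55 from the axis) plus 0.003 N m per newton of clamping, felt while it turns (less at rest). It keeps its angle when let go.
- bar_centre (a point): Centre of the tommy bar, on the screw's axis, 85 above the bench. Steel rod 10 thick, 140 long, 16 mm ball ends, turning in the upright plane across the vise's x axis; hub 24 across, 34 long (along vise x). It is 55 behind the sliding jaw's rear side and travels with the jaw.
- face: Rubber facing of the sliding jaw, 78 wide, 9 thick, 54 high, squeezed 1 mm for every 30 N. Origin at the middle of its lower edge, 52 above the bench; its front lies 4.5 mm towards vise +x.
- face_front (a point): Centre of the front side of that rubber facing, the side that meets the housing.
- housing: The work: loose aluminium casting, 0.45 kg, block 56 (x) x 62 (y) x 40 high, round boss 44 across, 22 high on top. Origin: centre of underside. Stands on the bed, a little askew, 5 to 50 mm short of the packing; the jaw pushes and squares it. Right clamping is 40 to 110 N, best 70 (0.61 N m on the screw: 11 N square to the bar at 55; about 0.8 rad after both jaws touch). Over 120 N crushes it.
- screwdriver: Screwdriver lying beside the vise; bystander.
- wrench: Open-ended wrench lying beside the vise; bystander.
- tape_roll: Tape roll 64 across, 22 high; bystander.
- socket: Steel socket 28 across, 38 high, standing; bystander.
- oil_bottle: Small white bottle 48 across, 130 high; bystander.
- paper_cup: Paper cup 100 high; bystander.
- flashlight: Black flashlight standing on its head, 150 high; bystander.

How it is judged:
By the outcome, as a careful person would: the job done as asked, in the order asked, and still so for the second after the job is handed in, with the robot touching nothing.
It also fails if it takes over 72 s, if anything falls off the work surface, if the arm or the gripper's body presses on something with over 40 N, if the wrist force passes 120 N, or if a joint passes its speed limit or range.

ROBOT

A 6-joint arm with a two-finger parallel gripper is mounted at the origin on the work surface. World frame = base frame: x ahead of the robot, y to its left, z up, the work surface at z = 0. Lengths are in m, angles in degrees, forces in N, time in s.
With the tool pointing down it reaches from about 0.325 to 0.775 m from the base axis. Payload 5.5 kg.
Tool frame: the origin (TCP) lies at the centre of the arm's flange, where the gripper is bolted on; the fingertips stand 182 mm ahead of it and the grasp point (between the pads) lies 163 mm ahead of it; z points along the fingers, y is the line along which they close (so a half turn about z gives the same grasp; the last joint's range is limited). The gripper opens to 88 mm and grips with 3 to 60 N. Pads are 20 mm wide; open, the fingers measure 115 mm over their backs; the gripper's body (75 mm by 178 mm) begins 61 mm behind the grasp point.
Start: joints at [73.184, 5.22, 70.514, -0, 104.267, -3.249], TCP at [0.141, 0.583, 0.405] pointing down, gripper open.
Joint ranges: [-164.24, 164.24], [-49.07, 125.15], [9.68, 141.18], [-86.29, 266.29], [3.28, 154.24], [-151.56, 151.56]. Speed limits (degrees/s): [147.25, 147.25, 172.46, 180, 180, 180].

INTERFACE

Orientations are given as [roll, pitch, yaw] about the fixed x, y, z axes, in that order (R = Rz(yaw) Ry(pitch) Rx(roll)).
In Python, from station import r gives the robot as it stands. The module is installed in compiled form; this text tells all that it offers. Calls block until the motion is done:
- r.reach(position, orientation): joint-space move of the TCP to a pose.
- r.servo_line(position, rotation=None, speed=0.15): straight line of the TCP; rotation=None keeps the orientation; speed is the mean speed in m/s.
- r.move_joints(angles): joint-space move.
- r.let_go() and r.grab(squeeze=None): open the fingers fully, or close them until they stop; squeeze is the grip in N (None keeps the last).
- r.wait(seconds).
- r.inverse_kinematics(position, orientation): joint angles nearest the present ones, or None.
- r.sense(): the state.
- r.snapshot(name): name is "scene" or "top" or "wrist"; returns a dict with "frame" (400x640x3 uint8, red, green, blue), "fx", "fy", "cx", "cy" (pixels), "dist_coeffs" ([k1, k2, p1, p2, k3] as OpenCV has them; the pictures are not rectified), "R" (3x3) and "t" (3): a world point X has camera coordinates R X + t. Camera axes: x right, y down, z forward; pixel columns grow to the right and rows downward; lengths in m; the calibration is good to about 2 mm. A picture is of the moment at which its call begins. There is no depth.
A pose or a line that the arm cannot do raises r.IKError and nothing moves.
- r.hand_in(): hands the job in; it is judged then, once.
The state is a dict: "clock": time; "joints": joint angles; "joint_vel": joint speeds; "joint_torque": joint torques, N m; "tcp_pos": TCP position; "orientation": TCP orientation; "contact_force": force on the tool from outside, world axes, zero at the start; "torque": the same for the moment, N m; "opening": finger opening in m; "gripper_force": force on a finger pad.
Only numpy, scipy, OpenCV 4.12 (cv2) and the standard library are available. Lean on these libraries where they do the work, as an engineer would, in place of code of your own. Each camera call takes 0.05 s, during which the arm holds its last target. There are 200 camera calls.

## Working session

There is one attempt and no reset: what is moved stays moved. The work goes in short steps, each a Python script; the robot and the scene stay as the last script left them, time stands still between calls to the robot, and variables do not carry over. Pictures are saved under pics/ and viewed, at most 13 in all, crops included, and the job is handed in when it is done.

```bash
mkdir -p pics; python3 - <<'E'
from station import r
import cv2,pickle,numpy as np
s=r.sense();print(s)
D={}
for n in("scene","top","wrist"):
    d=r.snapshot(n);D[n]=d;cv2.imwrite(f"pics/{n}0.png",d["frame"][:,:,::-1])
    print(n,d["fx"],d["cx"],d["cy"],d["dist_coeffs"],"cam at",-np.array(d["R"]).T@d["t"])
pickle.dump(D,open("d0.pkl","wb"))
E
```

```text
{'clock': 0.0, 'joints': array([ 7.31833689e+01,  5.26430068e+00,  7.05815816e+01,  2.69534838e-03,
        1.04268561e+02, -3.24939094e+00]), 'joint_vel': array([ 0.00525637,  0.05598619,  0.09118083,  0.05756818,  0.00612074,
       -0.12641602]), 'joint_torque': array([ 8.96318325e-04, -4.46452904e+01, -4.06452298e+01,  6.97679864e-02,
        2.92176573e-02, -1.90396813e-04]), 'tcp_pos': array([0.1407697 , 0.58331059, 0.40349702]), 'orientation': array([-1.79885889e+02, -9.09621625e-03,  1.66433412e+02]), 'contact_force': array([ 0.28636823, -0.1770304 ,  0.49651852]), 'torque': array([ 0.00364693,  0.00139313, -0.05076757]), 'gripper_force': 0.0, 'opening': 0.08735293521221647}
scene 411.4642786261015 323.73910153875835 196.22840224747907 [0.0243767 0.        0.        0.        0.       ] cam at [1.13294448 0.30261925 1.05723467]
top 443.63408032705956 322.3346727423642 200.16798418984132 [-0.06189716  0.          0.          0.          0.        ] cam at [ 0.47164322 -0.00885842  1.17341035]
wrist 352.4451534130451 321.8239402790579 192.93686004932695 [-0.07473397  0.          0.          0.          0.        ] cam at [0.05939612 0.60225554 0.38498464]
```

View pics/scene0.png

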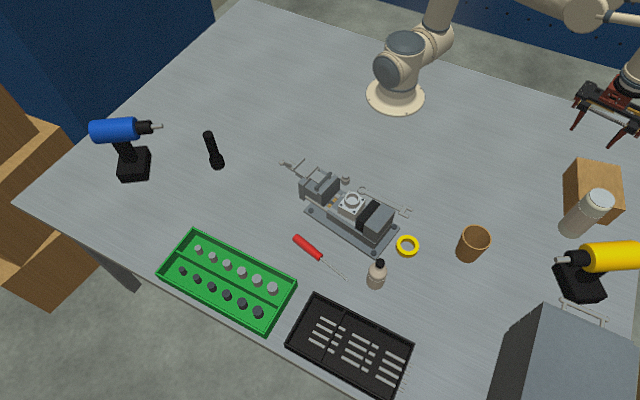

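View pics/top0.png

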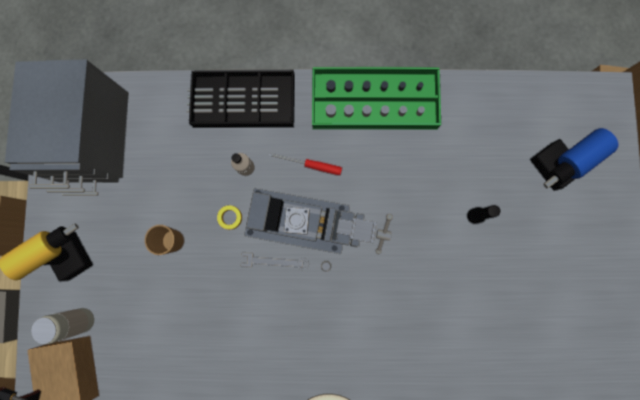

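The scene picture shows the vise at about (350,210), and the top picture shows it at (300,220). Its closing direction points left, which is world +y with a slight +x lean. The bar is near (383,233). Next I'll take wrist views from above.

```bash
python3 - <<'E'
from station import r
import cv2,pickle,numpy as np
D={}
for i,p in enumerate([[0.40,-0.16,0.42],[0.40,-0.07,0.42]]):
    r.reach(p,[180,0,79])
    r.wait(0.3)
    d=r.snapshot("wrist");D[i]=d;cv2.imwrite(f"pics/w{i}.png",d["frame"][:,:,::-1])
    print(r.sense()["clock"],r.sense()["joints"].round(1),np.round(d["R"],3).tolist(),"cam at",-np.array(d["R"]).T@d["t"])
pickle.dump(D,open("d1.pkl","wb"))
E
```

```text
3.275 [-26.3 -20.7  92.6   0.  108.1 -15.3] [[0.982, -0.189, 0.001], [-0.181, -0.937, 0.299], [-0.056, -0.294, -0.954]] cam at [ 0.41459709 -0.07921386  0.40132385]
4.075 [-14.8 -24.5  95.4  -0.  109.1  -3.7] [[0.981, -0.191, 0.0], [-0.183, -0.936, 0.299], [-0.057, -0.294, -0.954]] cam at [0.41470084 0.0097668  0.40118441]
```

View pics/w0.png

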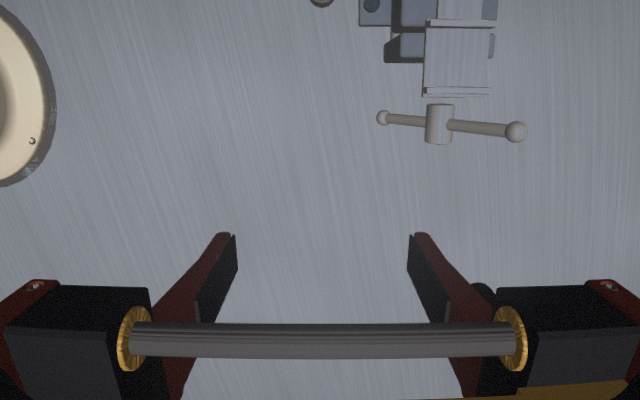

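View pics/w1.png

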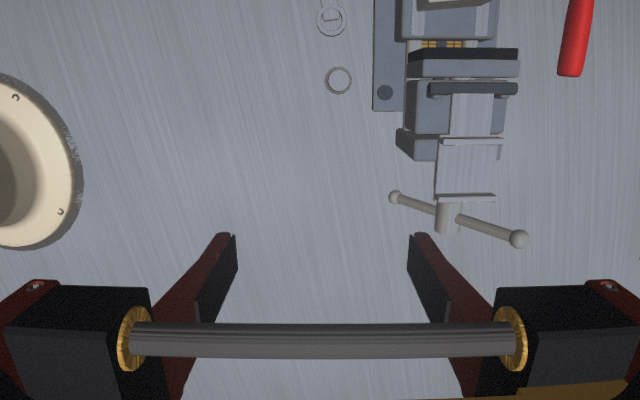

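In w0 the bar's ball ends are at about (383,118) and (515,131). The saddle's front rim runs (427,22)–(494,20) and its rear rim (422,94)–(489,97). In w1 the same features are at (395,198), (518,239), (440,141)–(502,141) and (435,196)–(495,198). I'll triangulate these.

```bash
cat > geo.py <<'E'
import numpy as np,cv2
def K(d): return np.array([[d["fx"],0,d["cx"]],[0,d["fy"],d["cy"]],[0,0,1.]])
def norm(d,p): return cv2.undistortPoints(np.array([[p]],float),K(d),np.array(d["dist_coeffs"],float))[0,0]
def tri(d1,p1,d2,p2):
    P=[np.c_[np.array(d["R"]),np.array(d["t"])] for d in(d1,d2)]
    X=cv2.triangulatePoints(P[0],P[1],norm(d1,p1),norm(d2,p2))[:,0];return X[:3]/X[3]
def plane(d,p,z):
    R=np.array(d["R"]);c=-R.T@d["t"];v=R.T@np.r_[norm(d,p),1];return c+v*(z-c[2])/v[2]
E
python3 - <<'E'
import pickle,cv2,numpy as np
from geo import *
D=pickle.load(open("d1.pkl","rb"));T=pickle.load(open("d0.pkl","rb"))
pts={"ballN":((383,118),(395,198)),"ballF":((515,131),(518,239)),"frontN":((427,22),(440,141)),"frontF":((494,20),(502,141)),"rearN":((422,94),(435,196)),"rearF":((489,97),(495,198))}
X={k:tri(D[0],a,D[1],b) for k,(a,b) in pts.items()}
for k in X:
    z={"b":None,"f":.127,"r":.127}[k[0]]
    print(k,X[k].round(4), None if z is None else (plane(D[0],pts[k][0],z)[:2].round(4),plane(D[1],pts[k][1],z)[:2].round(4)))
m=(X["ballN"]+X["ballF"])/2;v=X["ballF"]-X["ballN"];print("bar c",m,"len",np.linalg.norm(v),"ang",np.degrees(np.arctan2(v[2],np.hypot(*v[:2]))),"heading",np.degrees(np.arctan2(v[1],v[0])))
for n in("wrist1","top"):
    d=D[1] if n=="wrist1" else T["top"]
    f=d["frame"][:,:,::-1]
    c=f[0:260,360:560] if n=="wrist1" else f[170:270,220:420]
    cv2.imwrite(f"pics/c_{n}.png",cv2.resize(c,None,fx=3 if n=="wrist1" else 4,fy=2.3 if 0 else (3 if n=="wrist1" else 4),interpolation=cv2.INTER_CUBIC)[:600])
E
```

```text
ballN [ 0.4707 -0.1251  0.0321] None
ballF [ 0.5484 -0.1378  0.1463] None
frontN [ 0.4981 -0.0507  0.126 ] (array([ 0.4978, -0.0508]), array([ 0.4978, -0.0504]))
frontF [ 0.5441 -0.0579  0.1337] (array([ 0.5473, -0.0574]), array([ 0.5474, -0.0596]))
rearN [ 0.4938 -0.1025  0.1077] (array([ 0.4879, -0.1009]), array([ 0.4893, -0.0951]))
rearF [ 0.5475 -0.1144  0.1089] (array([ 0.5392, -0.1122]), array([ 0.5393, -0.1067]))
bar c [ 0.50954188 -0.13144552  0.08920689] len 0.13867429849014323 ang 55.39186439536875 heading -9.225021772720977
```

View pics/c_top.png

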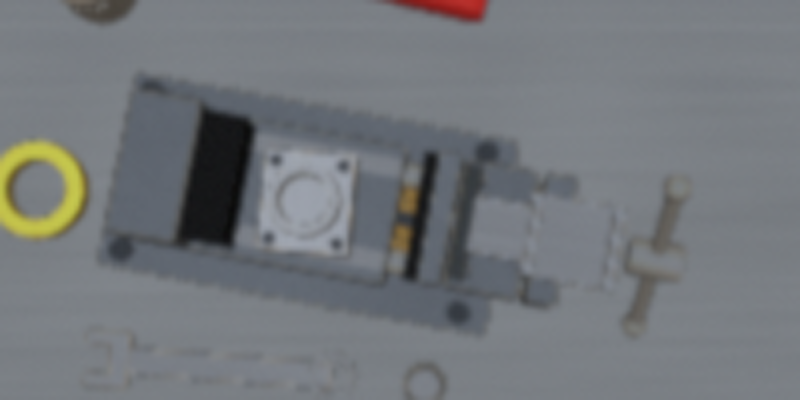

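The crop shows the packing's front at about (241,185), the housing at about (262–355,150–255) and the facing's front at about (422,215). The saddle centre from both rims agrees with the bar centre plus 53 mm, at about (0.5185,-0.079). I'll get the heading and gaps, then hover and press.

```bash
cat > h.py <<'E'
from station import r
import numpy as np
from geo import *
H=np.radians(80.0)
def setH(d): 
    global H;H=np.radians(d)
ex=lambda:np.array([np.cos(H),np.sin(H),0]); ey=lambda:np.array([-np.sin(H),np.cos(H),0]); ez=np.array([0,0,1.])
B=np.zeros(3)
def F(n=3):
    a=[]
    for _ in range(n): a.append(r.sense()["contact_force"]); r.wait(0.01)
    f=np.mean(a,0)-B; return np.array([f@ex(),f@ey(),f[2]])
E
python3 - <<'E'
import pickle
from h import *
T=pickle.load(open("d0.pkl","rb"))["top"]
q=lambda a,b:(a/4+220,b/4+170)
def hd(a,b,z):
    v=plane(T,a,z)-plane(T,b,z);return np.degrees(np.arctan2(v[1],v[0]))
print("heading",hd(q(140,80),q(515,145),.015),hd(q(105,262),q(490,330),.015))
h=np.radians(80);e=np.array([np.cos(h),np.sin(h)]);s=np.array([.5187,-.0793])
for n,p,z in(("pack",(241,185),.107),("hous L",(263,200),.09),("hous R",(357,205),.09),("face",(421,215),.106)):
    print(n,(plane(T,q(*p),z)[:2]-s)@e)
r.grab(30)
tip=np.array([.5187,-.0793,.140]);r.reach(tip+[0,0,.182],[180,0,80]);r.wait(.4)
s=r.sense();print(s["clock"],s["tcp_pos"],s["orientation"],s["contact_force"],s["opening"],s["joints"].round(1))
t=s["clock"];r.servo_line(tip+[0,0,.180],speed=.02);print(r.sense()["clock"]-t,r.sense()["contact_force"])
d=r.snapshot("wrist");cv2.imwrite("pics/w2.png",d["frame"][:,:,::-1])
E
```

```text
heading 80.40539800367482 80.50869822025378
pack 0.20017722164714846
hous L 0.18731563385728262
hous R 0.13000076694194454
face 0.0899386265350525
6.4833 [ 0.5183909  -0.07929065  0.32303318] [1.79899672e+02 3.96121019e-03 7.99960155e+01] [-0.77123594 -0.76247126  0.49977273] 0.0004490467690082158 [-12.4  -6.6  90.5   0.   96.   -2.4]
0.25 [ 0.72631308 -0.21614858 -0.1280991 ]
```

View pics/w2.png

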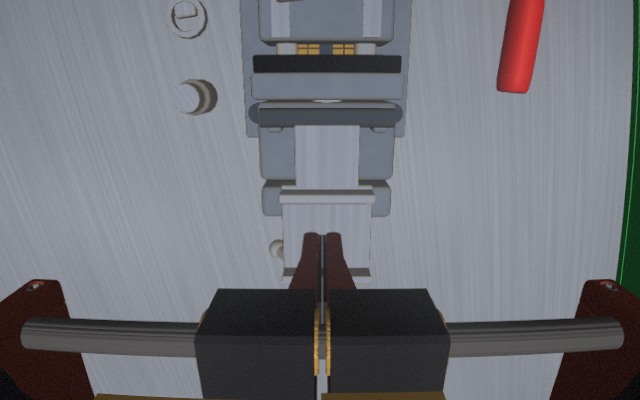

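The wrist picture shows the shut fingertips at (323,235), between the front rim (row 197) and the rear rim (row 272), and centred on the saddle. Now I'll press.

```bash
python3 - <<'E'
import h; from h import *
h.setH(80.4)
h.B=np.mean([r.sense()["contact_force"]]*1,0); r.wait(.1); h.B=np.zeros(3); 
b=[]
for _ in range(8): b.append(r.sense()["contact_force"]); r.wait(.02)
h.B=np.mean(b,0)
p=np.array([.5187,-.0793,.320])
r.servo_line(p+[0,0,-.018],speed=.04)   # tip .120
for z in np.arange(.300,.2815,-.002):
    p[2]=z; r.servo_line(p,speed=.02); f=F(); print(round(z-.182,4),(r.sense()["tcp_pos"][2]-.182).round(4),f.round(1))
    if f[2]>13.5: break
print(r.sense()["clock"],h.B); np.save("B.npy",h.B); np.save("p.npy",p)
E
```

```text
0.118 0.1181 [-0.1  0.4  0.1]
0.116 0.1163 [-0.1 -1.   1.4]
0.114 0.1146 [-0.6 -0.6  3.8]
0.112 0.1131 [-0.8  0.2  6.7]
0.11 0.1117 [-0.7  2.3  9.4]
0.108 0.1099 [-0.9  2.4 10.4]
0.106 0.1081 [-0.4  3.1 11.2]
0.104 0.1063 [-0.1  3.3 12.1]
0.102 0.1045 [ 0.6  3.6 13.1]
0.1 0.1028 [ 1.9  4.2 13.9]
10.3667 [0.17358256 0.07741297 0.2531524 ]
```

```bash
python3 - <<'E'
import h; from h import *
h.setH(80.4); h.B=np.load("B.npy"); p=np.load("p.npy"); p0=p.copy()
p[2]-=.003; r.servo_line(p,speed=.03); print(F().round(1))
d=0
while d<.046:
    d+=.004 if d>.012 else .003
    r.servo_line(p+d*ex(),speed=.03); f=F(2); s=r.sense()
    print(round(d,4),((s["tcp_pos"]-p)@ex()).round(4),(s["tcp_pos"][2]-.182).round(4),f.round(1))
    if f[0]<-11 or f[2]>22: break
p=p+d*ex(); np.save("p.npy",p); np.save("d.npy",d); print(r.sense()["clock"])
d=r.snapshot("wrist");cv2.imwrite("pics/w3.png",d["frame"][:,:,::-1])
E
```

```text
[ 1.5  8.9 24.5]
0.003 0.003 0.1023 [-1.1  9.  24.7]
10.9083
```

View pics/w3.png

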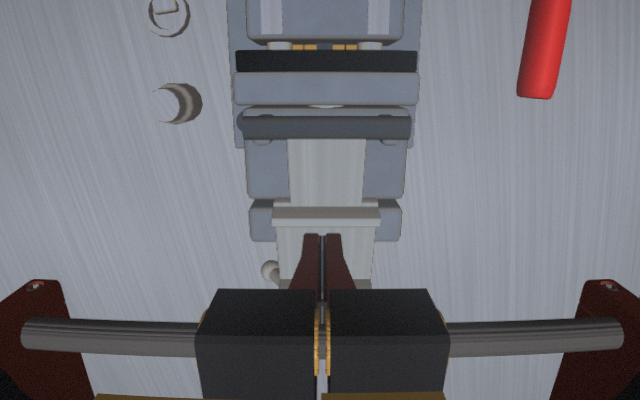

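The fingers sit in the saddle at (323,237) and the lever is at its stop, pressed at 24 N. I'll ease off 2 mm and slide.

```bash
python3 - <<'E'
import h; from h import *
h.setH(80.4); h.B=np.load("B.npy"); p=np.load("p.npy")
p[2]+=.0015; r.servo_line(p,speed=.03); print(F().round(1))
d=0
while d<.044:
    d+=.003
    r.servo_line(p+d*ex(),speed=.03); f=F(2); s=r.sense()
    print(round(d,4),((s["tcp_pos"]-p)@ex()).round(4),(s["tcp_pos"][2]-.182).round(4),f.round(1))
    if f[0]<-9 or f[2]>24 or f[2]<11: break
p=p+d*ex(); np.save("p.npy",p); print(r.sense()["clock"])
E
```

```text
[-0.9  6.5 19.3]
0.003 0.0029 0.1025 [-1.3  6.9 18.7]
0.006 0.0059 0.1026 [-0.6  6.8 18.9]
0.009 0.0089 0.1025 [-1.2  6.3 19.9]
0.012 0.012 0.1026 [-1.3  6.9 18.8]
0.015 0.0149 0.1026 [-1.4  5.9 18.6]
0.018 0.018 0.1026 [-1.3  6.  19.3]
0.021 0.021 0.1026 [-1.6  6.3 19.4]
0.024 0.024 0.1026 [-1.2  6.3 18.3]
0.027 0.027 0.1026 [-1.2  6.5 18.7]
0.03 0.03 0.1026 [-1.7  5.7 18.4]
0.033 0.033 0.1025 [-1.1  5.7 18.9]
0.036 0.0358 0.1026 [-2.8  5.3 18.8]
0.039 0.0387 0.1026 [-3.7  5.1 18.8]
0.042 0.0417 0.1026 [-3.2  6.1 19.3]
0.045 0.0446 0.1026 [-2.7  5.1 18.3]
15.2333
```

```bash
python3 - <<'E'
import h; from h import *
h.setH(80.4); h.B=np.load("B.npy"); p=np.load("p.npy")
d=0
while d<.03:
    d+=.001 if d<.004 else .0007
    r.servo_line(p+d*ex(),speed=.02); f=F(2); s=r.sense()
    print(round(d,4),((s["tcp_pos"]-p)@ex()).round(4),f.round(1))
    if f[0]<-9 or f[2]>26 or f[2]<11: break
p=p+d*ex(); np.save("p.npy",p); print(r.sense()["clock"])
E
```

```text
0.001 0.0004 [-4.2  5.5 19.1]
0.002 0.0013 [-4.2  5.2 18.2]
0.003 0.0023 [-4.1  5.8 18.4]
0.004 0.0033 [-4.7  5.8 19.2]
0.0047 0.004 [-4.4  5.9 18.8]
0.0054 0.0047 [-4.9  5.5 18.9]
0.0061 0.0054 [-4.6  5.4 19.1]
0.0068 0.0061 [-4.9  5.  18.4]
0.0075 0.0068 [-5.4  4.5 17.9]
0.0082 0.0074 [-5.5  5.9 18.6]
0.0089 0.0077 [-6.8  5.3 18.6]
0.0096 0.0081 [-8.8  6.1 18.4]
0.0103 0.0084 [-10.6   5.4  18.6]
18.7
```

```bash
python3 - <<'E'
import h; from h import *
h.setH(80.4); h.B=np.load("B.npy"); p=np.load("p.npy")
d=0
while d<.02:
    d+=.0007
    r.servo_line(p+d*ex(),speed=.01); f=F(4); s=r.sense()
    print(round(d,4),((s["tcp_pos"]-p)@ex()).round(4),f.round(1))
    if f[0]<-16.5 or f[2]>26 or f[2]<11: break
p=p+d*ex(); np.save("p.npy",p); r.wait(.3); print(r.sense()["clock"],F(5))
E
```

```text
0.0007 -0.0016 [-12.7   6.1  19. ]
0.0014 -0.0013 [-14.2   5.6  19.4]
0.0021 -0.001 [-16.    5.9  19.5]
0.0028 -0.0006 [-17.9   6.   19.5]
20.1333 [-17.85085478   6.43249941  19.50346442]
```

```bash
python3 - <<'E'
from h import *
d=r.snapshot("wrist");f=d["frame"][:,:,::-1];cv2.imwrite("pics/w4.png",cv2.resize(f[0:300,200:460],None,fx=2,fy=2,interpolation=cv2.INTER_CUBIC))
E
```

```text
(no output)
```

View pics/w4.png

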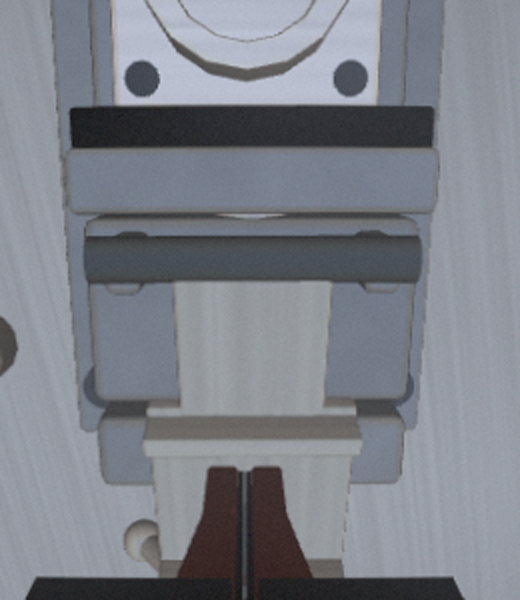

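The facing (rows 105–147 of the crop) now lies against the squared housing. The tip (row 467) is still short of the front rim (row 455), held by friction only. Before releasing, I'll ease the downward force so the tip seats against the rim.

```bash
python3 - <<'E'
import h; from h import *
h.setH(80.4); h.B=np.load("B.npy"); p=np.load("p.npy")
def go(sp=.01):
    r.servo_line(p,speed=sp); f=F(3); s=r.sense(); print(((s["tcp_pos"]-p)@ex()*1e3).round(2),(s["tcp_pos"][2]-.182).round(4),f.round(1)); return f
for i in range(7):
    p[2]+=.0008; f=go()
    if f[2]<12.8 or f[0]>-12 or p[2]-.182>.1045: break
np.save("p.npy",p); print(p[2]-.182,r.sense()["clock"])
E
```

```text
-3.46 0.1027 [-17.6   5.2  16.6]
-3.32 0.1029 [-17.1   3.2  13.8]
-3.09 0.1032 [-15.8   1.8  11.6]
0.10090000000000005 21.05
```

```bash
python3 - <<'E'
import h; from h import *
h.setH(80.4); h.B=np.load("B.npy"); p=np.load("p.npy")
def go(sp=.01):
    r.servo_line(p,speed=sp); f=F(3); s=r.sense(); print(((s["tcp_pos"]-p)@ex()*1e3).round(2),(s["tcp_pos"][2]-.182).round(4),f.round(1)); return f
f=np.array([-15.8,0,11.6])
for i in range(12):
    if f[0]>-17: p=p+.0007*ex()
    else: p[2]+=.001
    f=go(); 
    if f[0]>-12 or f[0]<-19.5 or p[2]-.182>.1052: break
np.save("p.npy",p); print(p[2]-.182,r.sense()["clock"])
E
```

```text
-3.06 0.1033 [-15.5   1.5  11.7]
-3.34 0.1033 [-16.8   1.   12.1]
-3.47 0.1035 [-17.5   1.1  12.6]
-3.15 0.1044 [-16.    1.   12.5]
-3.16 0.1044 [-15.8   0.4  12.4]
-3.17 0.1046 [-16.    0.8  11.7]
-3.28 0.1046 [-16.3   0.8  12. ]
-3.28 0.1047 [-16.4   0.7  12.5]
-3.4 0.1047 [-17.5   0.6  12.2]
-3.5 0.1056 [-17.2   0.3  12.3]
-3.24 0.1067 [-16.4   0.8  12.3]
-3.19 0.1068 [-16.2   0.4  12.8]
0.10390000000000005 24.35
```

```bash
python3 - <<'E'
import h; from h import *
h.setH(80.4); h.B=np.load("B.npy"); p=np.load("p.npy")
def go(sp=.01):
    r.servo_line(p,speed=sp); f=F(3); s=r.sense(); print(((s["tcp_pos"]-p)@ex()*1e3).round(2),(s["tcp_pos"][2]-.182).round(4),f.round(1)); return f
for i in range(10):
    p=p+.0007*ex()
    f=go(); 
    if f[0]>-12 or f[0]<-17.7: break
np.save("p.npy",p); print(p[2]-.182,r.sense()["clock"])
E
```

```text
-3.15 0.1069 [-16.1   0.5  12.7]
-3.3 0.107 [-17.1   0.7  13.2]
-3.69 0.107 [-18.1   0.3  13.5]
0.10390000000000005 25.175
```

```bash
python3 - <<'E'
import h; from h import *
h.setH(80.4); h.B=np.load("B.npy"); p=np.load("p.npy")
def go(sp=.02):
    r.servo_line(p,speed=sp); f=F(3); s=r.sense(); print(((s["tcp_pos"]-p)@ex()*1e3).round(2),(s["tcp_pos"][2]-.182).round(4),f.round(1)); return f
for i in range(16):
    p[2]+=.0012; f=go()
    k=0
    while f[0]>-16.8 and p[2]-.182<.114 and k<3: p=p+.0005*ex(); f=go(); k+=1
    if f[0]<-19: p=p-.0004*ex()
    if f[2]<2 or f[0]>-11 : break
np.save("p.npy",p); print(p[2]-.182,r.sense()["clock"])
E
```

```text
-3.62 0.1082 [-18.2   0.4  13.5]
-3.54 0.1094 [-17.5   0.4  13. ]
-3.41 0.1105 [-17.2   0.   13.3]
-3.22 0.1118 [-15.7  -0.2  12.9]
-3.53 0.1117 [-17.7   0.3  13.6]
-3.45 0.1126 [-16.8  -0.8  11.4]
-3.32 0.1135 [-16.1  -1.1  10.1]
-3.63 0.1135 [-18.   -1.5  10.8]
-3.54 0.1142 [-17.3  -2.    8.7]
-3.44 0.115 [-16.6  -2.9   7.3]
-3.74 0.115 [-18.   -2.7   7.3]
-3.66 0.1157 [-17.2  -3.8   4.9]
-3.56 0.1165 [-17.2  -3.9   3.1]
-3.46 0.1172 [-16.4  -5.2   1.1]
0.11709999999999982 29.025
```

The lever has sprung up with the snug force held until the end. Now I'll unload, lift, and look at the bar from two places.

```bash
python3 - <<'E'
import h,pickle; from h import *
h.setH(80.4); h.B=np.load("B.npy"); p=np.load("p.npy")
p=p-.0065*ex(); r.servo_line(p,speed=.04); print(F(3).round(1))
p[2]+=.03; r.servo_line(p,speed=.1); print(F(3).round(1))
D={};ims=[]
for i,q in enumerate([[0.45,-0.03,0.42],[0.45,-0.12,0.42]]):
    r.reach(q,[180,0,80.4]); r.wait(.25)
    D[i]=r.snapshot("wrist"); f=D[i]["frame"][:,:,::-1]
    ims.append(cv2.resize(f[0:300,300:500],None,fx=2,fy=2,interpolation=cv2.INTER_CUBIC))
cv2.imwrite("pics/w5.png",np.hstack(ims)); pickle.dump(D,open("d2.pkl","wb")); print(r.sense()["clock"])
E
```

```text
[-1.1 -0.2  0.9]
[-0.2  0.1 -0.9]
31.45
```

View pics/w5.png

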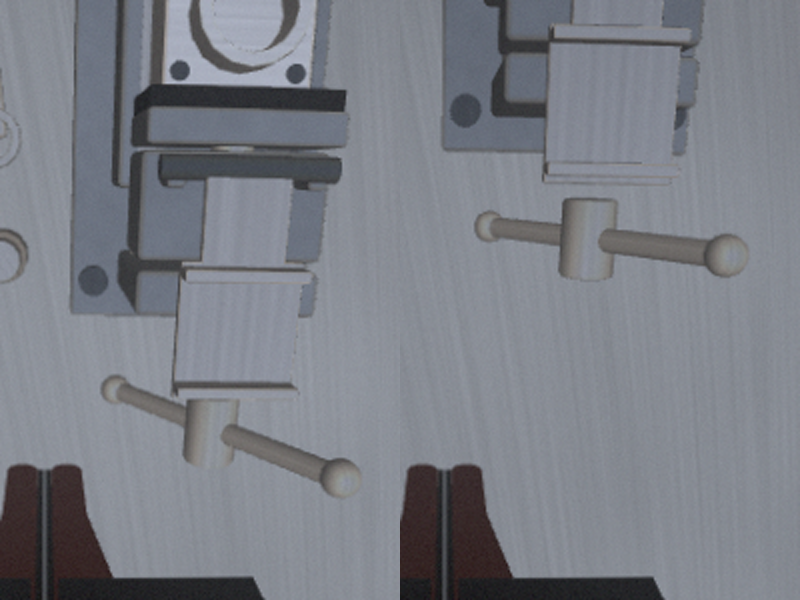

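In the left view the ball ends are at (357.5,195) and (470.5,238.5) in full-picture pixels. In the right view they are at (344,113) and (463,127.5).

```bash
python3 - <<'E'
import pickle; from geo import *
D=pickle.load(open("d2.pkl","rb"))
a=tri(D[0],(357.5,195),D[1],(344,113));b=tri(D[0],(470.5,238.5),D[1],(463,127.5))
v=b-a;m=(a+b)/2;print(a,b,"c",m,"len",np.linalg.norm(v),"ang",np.degrees(np.arctan2(v[2],np.hypot(*v[:2]))),"head",np.degrees(np.arctan2(v[1],v[0])))
p=np.load("p.npy");print("tip end",p, "saddle from tip~", p+.0)
E
```

```text
[ 0.48076712 -0.07106577  0.03191863] [ 0.56026809 -0.08520546  0.14371841] c [ 0.5205176  -0.07813562  0.08781852] len 0.13791130315282243 ang 54.16089475455355 head -10.084916214572907
tip end [ 0.53054058 -0.00929428  0.2991    ] saddle from tip~ [ 0.53054058 -0.00929428  0.2991    ]
```

```bash
cat > bar.py <<'E'
import h; from h import *
h.setH(80.4); n=-ey(); C=np.array([.5205,-.0781,.085]); W=.013
def corner(a,rr=.055,off=0.): return rr*np.cos(a)-(.005+off)*np.sin(a), rr*np.sin(a)+(.005+off)*np.cos(a)
def tcp(c): return C+(c[0]-W)*n+(c[1]+.182)*ez
def ang():
    d=r.sense()["tcp_pos"]-C; u=d@n+W; z=d[2]-.182; return np.arctan2(z,u)-np.arcsin(.005/np.hypot(u,z))
def torque(f):   # f in (ex,ey,z) on tool ; moment on screw
    a=ang(); return (f[1]*-1*-np.sin(a)+f[2]*np.cos(a))
E
python3 - <<'E'
from bar import *
r.grab(60)
s=tcp(corner(.96,off=.012)); r.reach(s+.05*ez,[180,0,80.4]); r.servo_line(s+.012*ez,speed=.1); r.wait(.3)
b=[]
for _ in range(8): b.append(r.sense()["contact_force"]); r.wait(.02)
h.B=np.mean(b,0); np.save("B2.npy",h.B); print(h.B,r.sense()["clock"])
r.servo_line(s,speed=.05)
a=.96; off=.012
while off>-.006:
    off-=.002; r.servo_line(tcp(corner(a,off=off)),speed=.02); f=F(2); print(round(off,4),ang().round(3),f.round(1),torque(f).round(1))
    if torque(f)>4: break
print(r.sense()["clock"])
d=r.snapshot("wrist");cv2.imwrite("pics/w6.png",d["frame"][:,:,::-1])
E
```

```text
[-0.1026748   0.36370366  0.14841354] 33.1083
0.01 1.137 [-0.4 -0.3  0.1] -0.2
0.008 1.102 [-0.2 -0.2  0.3] -0.1
0.006 1.066 [-0.1 -0.2  0.2] -0.1
0.004 1.031 [-0.  -0.4 -0.3] -0.5
0.002 0.994 [-0.4  0.1 -0.3] -0.1
0.0 0.958 [-0.1 -0.2 -0. ] -0.2
-0.002 0.922 [-1.  -0.2 -0.8] -0.7
-0.004 0.885 [-0.3 -0.1 -0.5] -0.4
-0.006 0.857 [-0.2  3.2  2.7] 4.2
35.9
```

View pics/w6.png

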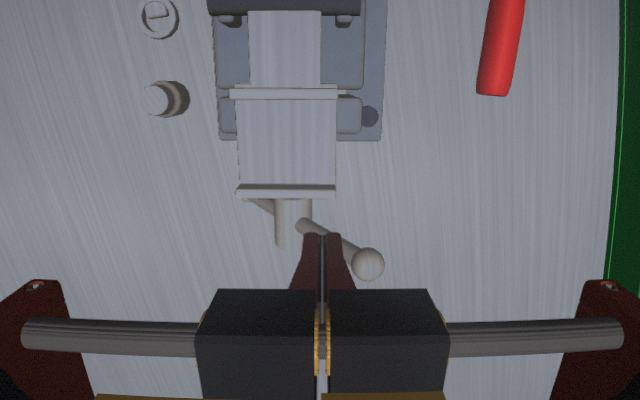

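The tip has reached the bar just inboard of its far ball at (368,264), with a 4 N touch. Now I'll turn it along the arc.

```bash
sed -i 's/W=.013/W=.0085/' bar.py; python3 - <<'E'
from bar import *
h.B=np.load("B2.npy")
a0=ang(); a=a0; np.save("a0.npy",a0); print("a0",a0)
while a0-ang()<.4:
    a-=.05; r.servo_line(tcp(corner(a)),speed=.02); f=F(2); T=torque(f); d=r.sense()["tcp_pos"]-C
    R=np.hypot(d@n+W,d[2]-.182); print(round(a,3),ang().round(3),f.round(1),T.round(1),"M",(T*R).round(3),R.round(4))
    if T>12 or abs(f[0])>8: break
np.save("a.npy",a); print(r.sense()["clock"],a0-ang())
E
```

```text
a0 0.9220311267275495
0.872 0.87 [-0.9  8.   1.2] 6.9 M 0.37 0.0537
0.822 0.818 [-0.8  8.3  1. ] 6.7 M 0.362 0.0538
0.772 0.768 [-0.7  7.9  1.7] 6.7 M 0.36 0.0538
0.722 0.72 [-1.4  7.4  2.7] 6.9 M 0.376 0.0541
0.672 0.671 [-0.2  8.3  3.1] 7.5 M 0.409 0.0542
0.622 0.622 [-0.4  7.5  3.5] 7.2 M 0.392 0.0543
0.572 0.574 [0.2 7.7 4.2] 7.7 M 0.421 0.0544
0.522 0.525 [-1.3  7.4  4.3] 7.4 M 0.403 0.0545
0.472 0.476 [-0.5  7.6  4.5] 7.5 M 0.409 0.0545
38.775 0.44619866946053754
```

```bash
python3 - <<'E'
from bar import *
h.B=np.load("B2.npy"); a0=float(np.load("a0.npy")); a=float(np.load("a.npy"))
while a0-ang()<.66:
    a-=.04; r.servo_line(tcp(corner(a)),speed=.02)
    f0=r.sense()["contact_force"]-h.B; f0=np.array([f0@ex(),f0@ey(),f0[2]])
    f=F(3); T=torque(f); d=r.sense()["tcp_pos"]-C
    R=np.hypot(d@n+W,d[2]-.182); print(round(a,3),ang().round(3),f.round(1),T.round(1),"M",(T*R).round(3),(torque(f0)*R).round(3))
    if T>12 or abs(f[0])>8: break
np.save("a.npy",a); print(r.sense()["clock"],a0-ang())
E
```

```text
0.432 0.438 [-0.5  8.3  5.3] 8.3 M 0.454 0.425
0.392 0.399 [-0.6  8.3  5.7] 8.5 M 0.464 0.456
0.352 0.36 [-1.   7.8  5.4] 7.8 M 0.425 0.379
0.312 0.322 [-1.2  8.3  6.4] 8.7 M 0.477 0.496
0.272 0.284 [-0.5  8.2  6.6] 8.6 M 0.473 0.504
0.232 0.245 [-1.2  7.5  7.2] 8.8 M 0.481 0.481
40.475 0.6766256280916101
```

```bash
python3 - <<'E'
from bar import *
h.B=np.load("B2.npy"); a0=float(np.load("a0.npy")); a=float(np.load("a.npy"))
a-=.05; r.servo_line(tcp(corner(a)),speed=.02); f=F(4); print(f.round(1),(torque(f)*.0548).round(3),a0-ang())
r.servo_line(tcp(corner(a,off=.01)),speed=.05)
r.servo_line(tcp(corner(a))+.1*ez,speed=.15); r.reach([.45,-.03,.42],[180,0,80.4]); r.wait(.3)
im=r.snapshot("wrist")["frame"][:,:,::-1]; t=r.snapshot("top")["frame"][:,:,::-1]
cv2.imwrite("pics/w7.png",np.hstack([cv2.resize(im[0:300,300:500],None,fx=2,fy=2),cv2.resize(t[130:280,220:320],None,fx=4,fy=4)])); print(F(),r.sense()["clock"])
E
```

```text
[-1.3  8.5  7.6] 0.497 0.725394807794065
[-0.17185746  0.15693848 -0.526803  ] 42.9167
```

View pics/w7.png

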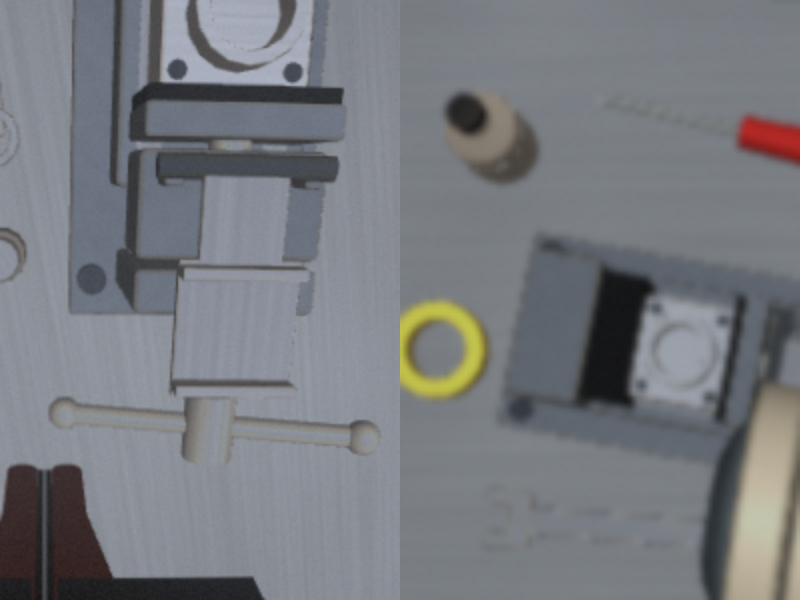

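The bar is nearly level, the lever is up, the housing sits square between both rubbers, and the bystanders in view are where they were. The arm is clear, so I'll hand it in.

```bash
python3 -c "
from station import r
print(r.hand_in())"
```

```text
the job is handed in; nothing more can be done
None
```

I clamped the housing in the order asked and handed the job in at about 43 s; no verdict came back, and the forces are my estimates from the wrist readings: about 14 N on the jaw when it locked and roughly 60–75 N of clamping.

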